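# Dispense one pressed-sugar sweet and slide it onto the serving slate

### The arm

A 6-joint arm with a two-finger parallel gripper is mounted at the origin on the work surface. World frame = base frame: x ahead of the robot, y to its left, z up, the work surface at z = 0. Lengths are in m, angles in rad, forces in N, time in s.
With the tool pointing down it reaches from about 0.275 to 0.975 m from the base axis. Payload 8.4 kg.
Tool frame: the origin (TCP) lies midway between the tips of the shut fingers; the grasp point (between the pads) lies 19 mm behind it; x points along the fingers, z is the direction in which the jaws open and shut, and the axes are right-handed (so a half turn about x gives the same grasp; the last joint's range is limited). The gripper opens to 92 mm and grips with 3 to 60 N. Pads are 20 mm wide; open, the fingers measure 128 mm over their backs; the gripper's body (75 mm by 189 mm) begins 69 mm behind the grasp point.
Start: joints at [1.16, 0.353, 1.633, -0, 1.155, -0.002], TCP at [0.248, 0.574, 0.191] pointing down, gripper open.
Joint ranges: [-2.63, 2.63], [-0.92, 2.1], [0.06, 2.66], [-1.3, 4.44], [0, 2.69], [-3.02, 3.02]. Speed limits (rad/s): [2.22, 2.22, 2.79, 3.14, 3.14, 3.14].

### API

Orientations are given as a unit quaternion [x, y, z, w].
In Python, from cell import readout, optics, order gives the robot as it stands. The module is installed in compiled form; this text tells all that it offers.
- The arm moves only by the tool send_rows, never from a script. Its argument "deltas" is a list of rows, each a list of 7 numbers: the turn, a rotation vector about the tool's x, y, z in rad, then the shift along the tool's x, y, z in m, then the closure, from -1 (fully open) to 1 (shut). A call has 1 to 5 rows; each row shifts and turns the commanded pose from where the row before left it, along the tool's axes as they then stand; what a row does not reach is not made up. A row lasts 1/8 s, in which the tool goes at most 62.5 mm and 10.7 degrees, less where a joint would pass 70% of its speed; a pose out of reach is approached as far as the arm can. A call with a gripper value outside its range is refused whole. The fingers move at their own pace and stop on an object; "squeeze" is the grip in N (left out, the last holds). Time passes only in rows, so rows that do not move let the fingers close. It gives the time, the measured TCP pose, the force and the opening at its end, in the units of the state.
- readout.read_state(): the state, without advancing time (a new reading comes with each control period).
- optics.camera(name): name is "side" or "top" or "wrist"; returns (picture, depth): 384x512x3 uint8, red, green, blue; 384x512 float32, m along the optical axis (not along the pixel's ray), 0 where there is no reading.
- optics.camera_model(name): a dict with "fx", "fy", "cx", "cy" (pixels), "R" (3x3) and "t" (3): a world point X has camera coordinates R X + t. Camera axes: x right, y down, z forward; pixel columns grow to the right and rows downward; lengths in m; the calibration is good to about 2 mm. A picture is of the moment at which its call begins: read the wrist's pose just before it. camera_model takes no time and is no camera call; for the wrist camera it gives the pose at the moment of the call.
- order.job_done(): hands the job in, once; it reports no verdict.
The state is a dict: "clock": time; "qpos": joint angles; "joint_vel": joint speeds; "tau": joint torques, N m; "ee_pos": TCP position; "tool_rot": TCP orientation; "contact_force": force on the tool from outside, world axes, zero at the start; "torque": the same for the moment, N m; "width": finger opening in m.
Only numpy, scipy, OpenCV 4.12 (cv2) and the standard library are available. Lean on these libraries where they do the work, as an engineer would, in place of code of your own. Each camera call takes 0.05 s, during which the arm holds its last target.

### The job

Press the red plunger of the sweet dispenser once, all the way down, and let it spring right back up, so that a single green sweet comes out; then nudge that sweet gently sideways along the dispenser's delivery lane with the fingertips until it lies wholly on the dark serving slate. Never lift the sweet off the surface it slides on, and leave the rest of the stack in the magazine, the two pink sweets on the slate and everything else on the table as they are.

Things in the scene. Friction and masses are not known exactly. Their poses are not given: they have to be found in the camera images.
- dispenser: Countertop dispenser for disc sweets, aluminium and white, fixed, base plate x -103 to +105, y -65 to +65 mm. Origin on the table under the magazine axis, z up; -x is its front (sweets come out there, towards the robot, yaw up to 0.3 rad), y runs along its delivery lane. Base plate top (the deck) is 11 mm above the table. Rear: white gear case x 30 to 100, y -30 to 30, 62 mm high, with the plunger at x 68, y 0.
- magazine_top (a point): Centre of the open top of the clear upright magazine tube, 49 mm outer diameter, 56 mm above the table. The tube stands on a white block, dispenser x -25 to +30, y -31 to +31, 33 mm high, with the outlet in its front. Axes as the dispenser's. Each full press pushes out the lowest sweet; as the plunger returns the next one drops into place; a stroke let go half way leaves a sweet stuck in the outlet.
- landing (a point): Point on the deck in the middle of the delivery lane where the centre of the ejected sweet stops after a full slow press (dispenser x -60, y 0 mm); after a fast press it may slide up to 19 mm farther out. The sweet is pushed out at twice the plunger's speed. Axes as the dispenser's.
- lane_left_end (a point): Middle of the open +y end of the delivery lane, on the deck. The lane is the strip of deck in front of the block, dispenser x -25 to -99, y -65 to +65 mm, with a 6 mm high fence along its rear and a 6 mm high lip along its front.
- lane_right_end (a point): Middle of the open -y end of the delivery lane, on the deck.
- plunger (a joint): How far the plunger is pressed down, in m: 0 = up (rest), 0.033 = fully down against its stop. Spring returned: about 4 N to start, about 10 N fully down. It comes back up by itself when released.
- plunger_top (a point): Centre of the flat top of the red mushroom plunger knob (36 mm diameter, flat top 28 mm, knob 14 mm high), 122 mm above the table when up; 89 mm when fully down. It moves straight down.
- sweet1: The lowest green sweet of the stack in the magazine, the one that comes out: a hard pressed-sugar disc, 40 mm diameter, 14 mm thick, about 20 g. Origin at the centre of its underside, z along its axis. At the start it lies on the deck under the magazine.
- sweet2: Second green sweet of the stack, same size, resting on sweet1 (it drops onto the deck when the plunger returns). Origin at the centre of its underside.
- sweet3: Top green sweet of the stack, same size and origin.
- slate: Dark serving slate, loose flat board 150 (x) x 120 (y) x 9 mm, 0.4 kg. Origin at the centre of its underside. It lies off the left (+y) or the right (-y) end of the lane, 1 to 13 mm from the deck, in line with the dispenser within 0.05 rad. Its top is 2 mm lower than the deck, so a sweet slides straight over onto it. The lane's middle meets it at about slate x = +30 mm.
- pink_a: Pink sweet (40 mm diameter, 14 mm thick) already served on the slate, on its half with negative x. Origin at the centre of its underside.
- pink_b: The other pink sweet on the slate's half with negative x, same size.
- pick_bowl: White bowl with four wooden picks standing in it, 94 mm across, 52 mm high (picks to about 65 mm), loose, standing off the other end of the delivery lane. Origin at the centre of its underside.
- spare_bowl: Empty white bowl, 94 mm across, 52 mm high, loose. Origin at the centre of its underside.
- refill_jar: Closed jar, 76 mm across, 110 mm high, loose, standing behind and beside the dispenser. Origin at the centre of its underside.
- tea_cup: Blue cup, 72 mm across, 70 mm high, loose, standing behind and beside the dispenser. Origin at the centre of its underside.
- spatula: Spatula with a wooden handle and a thin slotted blade, lying flat on the table, loose. Origin under its middle.
- plate: White plate, 212 mm across, 19 mm high, loose. Origin at the centre of its underside.

How it is judged:
On the way, in this order (a step that is already met when the one before it is completed fails the run):
1. the plunger is pressed fully down and the lowest sweet is out on the delivery lane (value of joint plunger above 0.03 m and x of sweet1 in the frame of dispenser below -0.052 m), for 0.05 s.
2. the plunger is let go and has sprung back up (value of joint plunger below 0.003 m), for 0.2 s.
3. the sweet has been pushed sideways onto the slate (x of sweet1 in the frame of slate between -0.057 and 0.057 m and y of sweet1 in the frame of slate between -0.042 and 0.042 m and z of sweet1 in the frame of slate between 0.007 and 0.0115 m and angle between sweet1's own z axis and vertical below 0.1 rad), for 0.1 s.
At the end, for the whole second after the job is handed in: The ejected sweet lies flat, at rest and wholly on the slate (its edge at most 2 mm over the slate's edge); the plunger is back up (within 3 mm); the other two green sweets are stacked in the magazine, centred within 7 mm, the next one down on the deck; nothing else has been moved (all of step 3 and linear speed of sweet1 below 0.02 m/s and value of joint plunger below 0.003 m and horizontal distance between each of sweet2, sweet3 and dispenser below 0.007 m and height (world z) of sweet2 below 0.014 m and height (world z) of sweet3 below 0.029 m); the robot touches nothing.
It fails at once if the sweet is lifted (more than 10 mm above the deck) (height (world z) of sweet1 above 0.021 m).
It fails at once if a second sweet is pushed out of the magazine or sweets are taken from it (second press) (horizontal distance between any of sweet2, sweet3 and dispenser above 0.012 m or height (world z) of sweet3 above 0.048 m).
It fails at once if the plunger is let go half way, with the sweet stuck in the outlet (value of joint plunger below 0.002 m and x of sweet1 in the frame of dispenser between -0.042 and -0.01 m and y of sweet1 in the frame of dispenser between -0.025 and 0.025 m).
It fails at once if the sweet is flicked sideways instead of nudged gently (over 0.5 m/s) (linear speed of sweet1 above 0.5 m/s and (y of sweet1 in the frame of dispenser above 0.025 m or y of sweet1 in the frame of dispenser below -0.025 m)).
It fails at once if another thing is disturbed: a pink sweet moved over 8 mm, the slate over 10 mm, or any other thing on the table over 15 mm (distance of any of pink_a, pink_b from where it was at the start of the episode above 0.008 m or distance of slate from where it was at the start of the episode above 0.01 m or distance of any of pick_bowl, spare_bowl, refill_jar, tea_cup, spatula, plate from where it was at the start of the episode above 0.015 m).
It also fails if it takes over 45 s, if anything falls off the work surface, if the arm or the gripper's body presses on something with over 40 N, if the wrist force passes 120 N, or if a joint passes its speed limit or range.

## Working session

There is one attempt and no reset: what is moved stays moved. The work goes in short steps, Python scripts to look and compute and a tool call to move; the robot and the scene stay as the last step left them, time stands still between calls to the robot, and variables do not carry over. Pictures are saved under pics/ and viewed, and the job is handed in when it is done.

Besides the shell and the picture viewer there is one more tool, called after "Call:" as name(argument=value, ...), one argument or row to a line, values as JSON. send_rows: Moves the arm, as the interface text tells. Its arguments: {"type":"object","properties":{"deltas":{"type":"array"},"squeeze":{"type":"number"}},"required":["deltas"]}

```bash
mkdir -p pics
python3 - <<'E'
from cell import readout, optics
import cv2,numpy as np
s=readout.read_state();print({k:np.round(v,3).tolist() for k,v in s.items()})
for n in("top","side"):
    im,d=optics.camera(n);cv2.imwrite(f"pics/{n}0.png",im[...,::-1]);np.savez(f"{n}0.npz",im=im,d=d,**optics.camera_model(n))
    print(n,optics.camera_model(n))
E
```

```text
{'clock': 0.0, 'qpos': [1.16, 0.354, 1.634, -0.0, 1.155, -0.002], 'joint_vel': [0.0, -0.002, -0.0, 0.0, -0.001, -0.001], 'tau': [0.0, -59.384, -33.423, 0.07, 0.023, -0.0], 'ee_pos': [0.248, 0.573, 0.191], 'tool_rot': [-0.388, 0.591, 0.388, 0.591], 'contact_force': [0.105, 0.698, 0.573], 'torque': [0.001, -0.021, 0.026], 'width': 0.092}
top {'fx': 430.2648807497836, 'fy': 430.2648807497836, 'cx': 254.14379879831824, 'cy': 195.20474351087324, 'R': array([[-0.01701032, -0.99983343,  0.00661539],
       [-0.99561105,  0.01632876, -0.09215211],
       [ 0.09202874, -0.00815389, -0.99572297]]), 't': array([0.05407893, 0.51501249, 1.32932196])}
side {'fx': 479.7042262300074, 'fy': 479.7042262300074, 'cx': 259.31528209721444, 'cy': 190.0159040833214, 'R': array([[ 0.74030009, -0.67227519,  0.00135864],
       [-0.50363341, -0.55593053, -0.66128257],
       [ 0.44531917,  0.48886329, -0.75013567]]), 't': array([-0.34764629,  0.35426306,  1.38620011])}
```

View pics/top0.png

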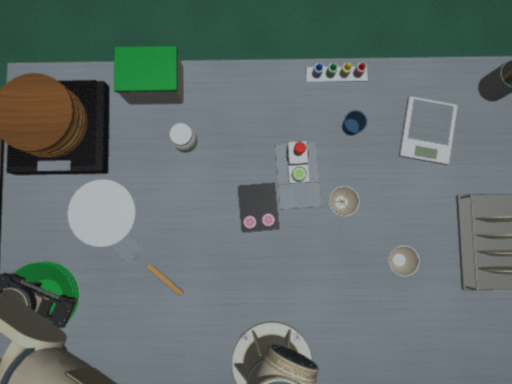

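View pics/side0.png

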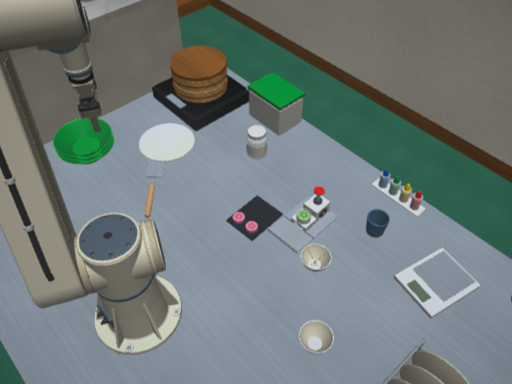

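```bash
cat > h.py <<'E'
import numpy as np,cv2
def ray(m,u,v,z):
    R=m['R'];c=-R.T@m['t'];d=R.T@np.array([(u-m['cx'])/m['fx'],(v-m['cy'])/m['fy'],1])
    return c+d*(z-c[2])/d[2]
def proj(m,X):
    p=m['R']@np.array(X)+m['t'];return m['fx']*p[0]/p[2]+m['cx'],m['fy']*p[1]/p[2]+m['cy']
def blobs(im,lo,hi,amin=8,roi=None):
    h=cv2.cvtColor(im,cv2.COLOR_RGB2HSV);k=cv2.inRange(h,np.array(lo),np.array(hi))
    if roi:
        z=np.zeros_like(k);z[roi[1]:roi[3],roi[0]:roi[2]]=1;k=k*z
    n,l,s,c=cv2.connectedComponentsWithStats(k)
    return [(s[i],c[i],l==i) for i in range(1,n) if s[i,4]>=amin]
E
python3 - <<'E'
from h import *
np.set_printoptions(precision=4,suppress=True)
for n,roi in(("top",(225,130,335,240)),("side",(220,175,345,255))):
    m=dict(np.load(n+"0.npz"));im=m['im']
    for nm,lo,hi,z in(("red",(0,170,100),(8,255,255),.118),("red2",(172,170,100),(180,255,255),.118),("green",(35,80,60),(80,255,255),.053),("pink",(150,60,120),(175,255,255),.023),("slate",(0,0,20),(180,120,62),.009)):
        for s,c,k in blobs(im,lo,hi,10,roi):
            print(n,nm,s,c,ray(m,*c,z))
            if nm=="slate":
                r=cv2.minAreaRect(np.argwhere(k)[:,::-1].astype(np.float32));b=cv2.boxPoints(r)
                print(r);print(np.array([ray(m,*p,.009) for p in b]))
    x0,y0,x1,y1=roi
    cv2.imwrite(f"pics/{n}0c.png",cv2.resize(im[y0:y1,x0:x1,::-1],None,fx=5,fy=5,interpolation=cv2.INTER_CUBIC))
E
```

```text
top red [295 143  10  11  83] [299.3735 147.6747] [ 0.646  -0.0899  0.118 ]
top green [295 170   8   7  43] [298.9767 173.093 ] [ 0.5795 -0.0941  0.053 ]
top pink [264 216   8   8  39] [267.641  219.3333] [0.4394 0.0045 0.023 ]
top pink [246 218   8   8  43] [249.4419 221.5581] [0.4334 0.0616 0.023 ]
side red [315 187   9   8  57] [318.9649 190.4386] [ 0.6459 -0.0907  0.118 ]
side green [298 211  12   8  77] [303.4026 214.3766] [ 0.5789 -0.0927  0.053 ]
side pink [233 212  12  11  97] [238.4948 216.7732] [0.4308 0.06   0.023 ]
side pink [246 221  12  11 101] [251.4059 225.8614] [0.4375 0.0031 0.023 ]
side slate [227 197  55  43 922] [256.8395 216.1421] [0.4851 0.0294 0.009 ]
((254.1059112548828, 217.12355041503906), (31.346450805664062, 44.90460205078125), 49.39870071411133)
[[ 0.4005  0.0849  0.009 ]
 [ 0.5722  0.1044  0.009 ]
 [ 0.5512 -0.0205  0.009 ]
 [ 0.3873 -0.0331  0.009 ]]
```

View pics/top0c.png

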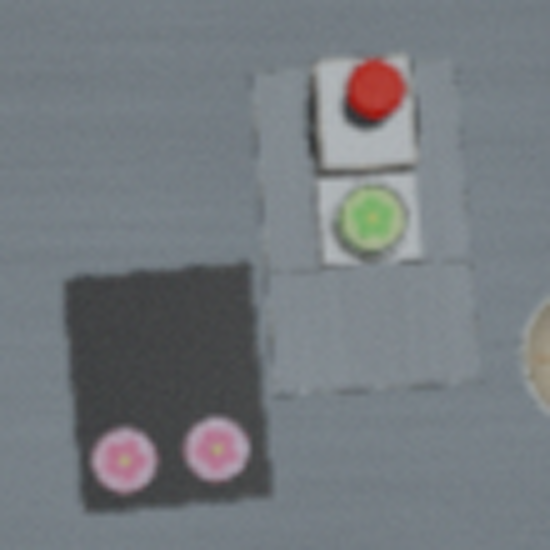

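View pics/side0c.png

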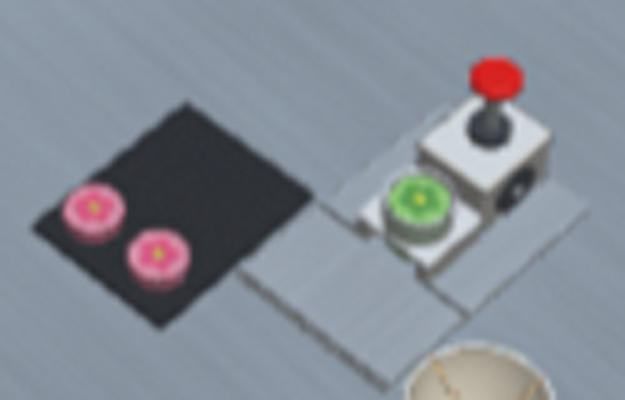

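Run:
```python
from h import *
np.set_printoptions(precision=4,suppress=True)
def an(a,b):
    d=b-a;return np.hypot(*d[:2]),np.arctan2(d[1],d[0])
for n,o,pts in(("top",(225,130),dict(deck=[(257,75),(459,62),(475,382),(275,395)],slate=[(66,281),(250,263),(270,494),(86,511)])),
 ("side",(220,175),dict(slate=[(32,228),(187,102),(313,195),(160,329)],lane=[(238,272),(387,388),(467,318),(316,200)]))):
    m=dict(np.load(n+"0.npz"))
    for k,p in pts.items():
        z=.009 if k=='slate' else .011
        P=[ray(m,o[0]+(u+.5)/5-.5,o[1]+(v+.5)/5-.5,z) for u,v in p]
        print(n,k);print(np.array(P),np.mean(P,0))
        for i in range(4):print(an(P[i],P[(i+1)%4]))
```

```text
top deck
[[ 0.679  -0.0276  0.011 ]
 [ 0.6854 -0.1576  0.011 ]
 [ 0.4792 -0.1615  0.011 ]
 [ 0.4731 -0.0345  0.011 ]] [ 0.5792 -0.0953  0.011 ]
(np.float64(0.1302081290232255), np.float64(-1.5212019063279971))
(np.float64(0.20620533192814253), np.float64(-3.1226985846411677))
(np.float64(0.12715506490286446), np.float64(1.6191369530173945))
(np.float64(0.2059747983074516), np.float64(0.03368686317509237))
top slate
[[ 0.5481  0.0969  0.009 ]
 [ 0.5578 -0.0206  0.009 ]
 [ 0.4107 -0.0301  0.009 ]
 [ 0.402   0.0862  0.009 ]] [0.4796 0.0331 0.009 ]
(np.float64(0.1178419820688301), np.float64(-1.4888735557382506))
(np.float64(0.14737222334479297), np.float64(-3.0771624383005816))
(np.float64(0.11662662587669145), np.float64(1.645673796380306))
(np.float64(0.14653432076899905), np.float64(0.07264471093454766))
side slate
[[ 0.3974  0.0856  0.009 ]
 [ 0.5482  0.0986  0.009 ]
 [ 0.5557 -0.0199  0.009 ]
 [ 0.406  -0.033   0.009 ]] [0.4768 0.0328 0.009 ]
(np.float64(0.15140362937342897), np.float64(0.08596744790893499))
(np.float64(0.1187718250278903), np.float64(-1.5078757937337552))
(np.float64(0.15024772745085163), np.float64(-3.0541639409444055))
(np.float64(0.11897034031183838), np.float64(1.6434741932952663))
side lane
[[ 0.4733 -0.0344  0.011 ]
 [ 0.481  -0.1641  0.011 ]
 [ 0.5576 -0.1607  0.011 ]
 [ 0.5531 -0.0255  0.011 ]] [ 0.5162 -0.0962  0.011 ]
(np.float64(0.12997574637337297), np.float64(-1.5114125351674215))
(np.float64(0.07674086022560123), np.float64(0.044921633644108755))
(np.float64(0.13529675284640805), np.float64(1.6047258838401994))
(np.float64(0.08028457068017955), np.float64(-3.030277934954221))
```

Run:
```python
from scipy.spatial.transform import Rotation as R
import numpy as np
M=R.from_quat([-.388,.591,.388,.591]).as_matrix();print(M.round(3))
for i in(1,2):print(np.arctan2(M[1,i],M[0,i]))
from h import *
m=dict(np.load("top0.npz"))
for p,z in (((344,201),.052),((182,135),.11),((354,122),.07)): print(ray(m,*p,z))
```

```text
[[ 0.    -0.918  0.398]
 [ 0.     0.398  0.918]
 [-1.     0.     0.   ]]
2.7326785830760687
1.1618822562811721
[ 0.49076834 -0.23058987  0.052     ]
[0.69141036 0.25793105 0.11      ]
[ 0.7335967 -0.2664875  0.07     ]
```

Call:
send_rows(
  deltas=[
    [0.186,0,0,0,0,0,1],
    [0.186,0,0,0,0,0,1],
    [0.186,0,0,0,0,0,1],
    [0.186,0,0,0,0,0,1],
    [0.186,0,0,0,0,0,1],
  ],
  squeeze=20,
)

```text
clock: 0.72
ee_pos: [0.2483, 0.5732, 0.191]
tool_rot: [-0.08, 0.703, 0.079, 0.702]
contact_force: [0.4, 0.4, -1.0]
width: 0.0436
```

Call:
send_rows(
  deltas=[
    [0.186,0,0,0,0,0,1],
    [0,0,0,0,-0.05,0.03,1],
    [0,0,0,0,-0.05,0.03,1],
    [0,0,0,0,-0.05,0.03,1],
    [0,0,0,0,-0.05,0.03,1],
  ],
)

```text
clock: 1.35
ee_pos: [0.3781, 0.3775, 0.1913]
tool_rot: [-0.016, 0.707, 0.016, 0.707]
contact_force: [0.1, 0.3, 0.6]
width: 0.0002
```

Call:
send_rows(
  deltas=[
    [0,0,0,0,-0.05,0.025,1],
    [0,0,0,0,-0.05,0.025,1],
    [0,0,0,0,-0.05,0.025,1],
    [0,0,0,0,-0.05,0.025,1],
    [0,0,0,0,-0.05,0.025,1],
  ],
)

```text
clock: 1.98
ee_pos: [0.5144, 0.1335, 0.1914]
tool_rot: [-0.016, 0.707, 0.016, 0.707]
contact_force: [0.2, 0.1, -0.5]
width: -0.0
```

Call:
send_rows(
  deltas=[
    [0,0,0,0,-0.05,0.025,1],
    [0,0,0,0,-0.05,0.025,1],
    [0,0,0,0,-0.05,0.025,1],
    [0,0,0,0,-0.05,0.025,1],
    [0,0,0,0,-0.03,0.022,1],
  ],
)

```text
clock: 2.6
ee_pos: [0.6468, -0.0914, 0.191]
tool_rot: [-0.016, 0.707, 0.016, 0.707]
contact_force: [-0.0, 0.7, -0.3]
width: 0.0006
```

Call:
send_rows(
  deltas=[
    [0,0,0,0.02,0,0,1],
    [0,0,0,0.02,0,0,1],
  ],
)

```text
clock: 2.85
ee_pos: [0.6452, -0.0884, 0.1496]
tool_rot: [-0.016, 0.708, 0.016, 0.706]
contact_force: [0.5, 0.6, -0.1]
width: 0.0007
```

Run:
```python
from cell import readout, optics
from h import *
np.set_printoptions(precision=4,suppress=True)
for n in("side","wrist"):
    im,d=optics.camera(n);mm=optics.camera_model(n);np.savez(f"{n}1.npz",im=im,d=d,**mm)
    cv2.imwrite(f"pics/{n}1.png",(im if n=="wrist" else cv2.resize(im[130:250,230:370],None,fx=5,fy=5))[...,::-1])
    for nm,lo,hi,z in(("red",(0,170,100),(8,255,255),.118),("green",(35,80,60),(80,255,255),.053)):
        for s,c,k in blobs(im,lo,hi,30):print(n,nm,s,c,ray(mm,*c,z))
s=readout.read_state();print(s['ee_pos'],s['tool_rot'],s['clock'],s['contact_force'])
```

```text
side red [314 187  10   8  60] [318.7833 190.45  ] [ 0.6454 -0.0903  0.118 ]
side green [202   6  78  42 573] [234.7661  24.2967] [1.1797 0.9603 0.053 ]
side green [258  94  31  16 156] [275.4038 102.2692] [0.9102 0.3885 0.053 ]
side green [  342    95   170   164 11050] [433.1558 171.2401] [ 1.0562 -0.2638  0.053 ]
side green [302 109  13  15 147] [308.1701 114.5714] [0.9529 0.2459 0.053 ]
side green [ 53 119  24  43 641] [ 64.5772 139.727 ] [0.1727 0.7558 0.053 ]
side green [298 211  12   8  77] [303.4026 214.3766] [ 0.5789 -0.0927  0.053 ]
side green [  0 342  25  42 516] [  7.9709 369.5   ] [-0.3418  0.0603  0.053 ]
wrist red [236 189  49  37 500] [260.72  201.926] [ 0.6471 -0.0843  0.118 ]
wrist green [166 176  29  29 535] [179.3888 190.3327] [ 0.5779 -0.0958  0.053 ]
[ 0.6434 -0.0875  0.1479] [-0.0162  0.709   0.017   0.7048] 2.95 [-0.5621  0.4361 -0.1379]
```

View pics/side1.png

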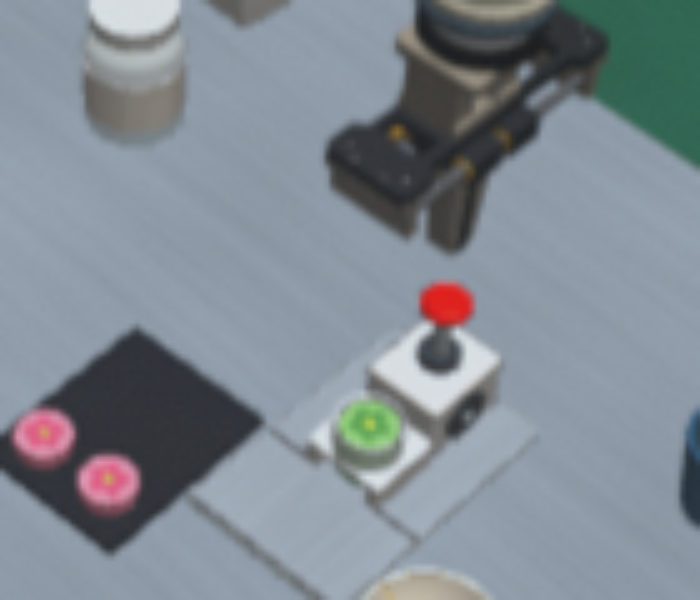

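View pics/wrist1.png

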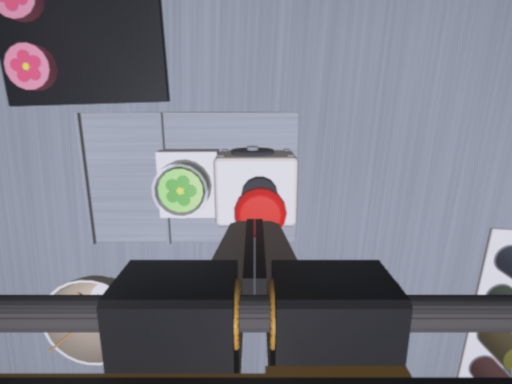

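Call:
send_rows(
  deltas=[
    [0,0,0,0,0,0,1],
    [0,0,0,0,0,0,1],
  ],
)

```text
clock: 3.2
ee_pos: [0.6466, -0.0883, 0.1523]
tool_rot: [-0.017, 0.707, 0.016, 0.707]
contact_force: [-0.1, 0.2, 0.7]
width: 0.0006
```

Call:
send_rows(
  deltas=[
    [0,0,0,0.012,-0.0015,0,1],
    [0,0,0,0.01,0,0,1],
    [0,0,0,0.004,0,0,1],
    [0,0,0,0.004,0,0,1],
    [0,0,0,0.004,0,0,1],
  ],
)

```text
clock: 3.82
ee_pos: [0.6465, -0.0904, 0.1173]
tool_rot: [-0.016, 0.707, 0.016, 0.707]
contact_force: [0.2, 0.6, 0.5]
width: 0.0007
```

Call:
send_rows(
  deltas=[
    [0,0,0,0.004,0,0,1],
    [0,0,0,0.004,0,0,1],
    [0,0,0,0.004,0,0,1],
    [0,0,0,0.004,0,0,1],
    [0,0,0,0.004,0,0,1],
  ],
)

```text
clock: 4.45
ee_pos: [0.6464, -0.0904, 0.0975]
tool_rot: [-0.016, 0.707, 0.016, 0.707]
contact_force: [-1.5, -0.7, 5.0]
width: 0.0005
```

Call:
send_rows(
  deltas=[
    [0,0,0,0.004,0,0,1],
    [0,0,0,0.004,0,0,1],
    [0,0,0,0.002,0,0,1],
  ],
)

```text
clock: 4.82
ee_pos: [0.6464, -0.0904, 0.0879]
tool_rot: [-0.016, 0.707, 0.016, 0.707]
contact_force: [-2.8, 1.1, 7.0]
width: 0.0009
```

```bash
cat > look.py <<'E'
import sys
from cell import readout, optics
from h import *
np.set_printoptions(precision=4,suppress=True)
t=sys.argv[1]
im,d=optics.camera("side");cv2.imwrite(f"pics/s{t}.png",cv2.resize(im[130:250,230:370],None,fx=5,fy=5)[...,::-1])
mm=optics.camera_model("side")
for s,c,k in blobs(im,(35,80,60),(80,255,255),25,(225,190,350,260)):print("side green",s,c,"z25",ray(mm,*c,.025),"z53",ray(mm,*c,.053))
for s,c,k in blobs(im,(0,170,100),(8,255,255),5,(225,150,350,260)):print("red",s,c,ray(mm,*c,.118))
im,d=optics.camera("top");mm=optics.camera_model("top")
for s,c,k in blobs(im,(35,80,60),(80,255,255),15,(225,130,335,240)):print("top green",s,c,"z25",ray(mm,*c,.025))
cv2.imwrite(f"pics/t{t}.png",cv2.resize(im[120:240,225:365],None,fx=5,fy=5)[...,::-1])
s=readout.read_state();print(s['ee_pos'],s['clock'],s['contact_force'],s['width'])
E
python3 look.py 2
```

```text
side green [298 211  11   8  72] [303.1944 214.5   ] z25 [ 0.5954 -0.0783  0.025 ] z53 [ 0.578  -0.0926  0.053 ]
side green [294 222   8   7  29] [296.931 225.069] z25 [ 0.5488 -0.0954  0.025 ] z53 [ 0.5324 -0.1092  0.053 ]
red [314 192  10   5  30] [318.4333 194.1333] [ 0.6331 -0.1003  0.118 ]
[ 0.6464 -0.0904  0.0878] 4.925 [-1.4324 -0.0147  4.7234] 0.00030696198424118456
```

View pics/s2.png

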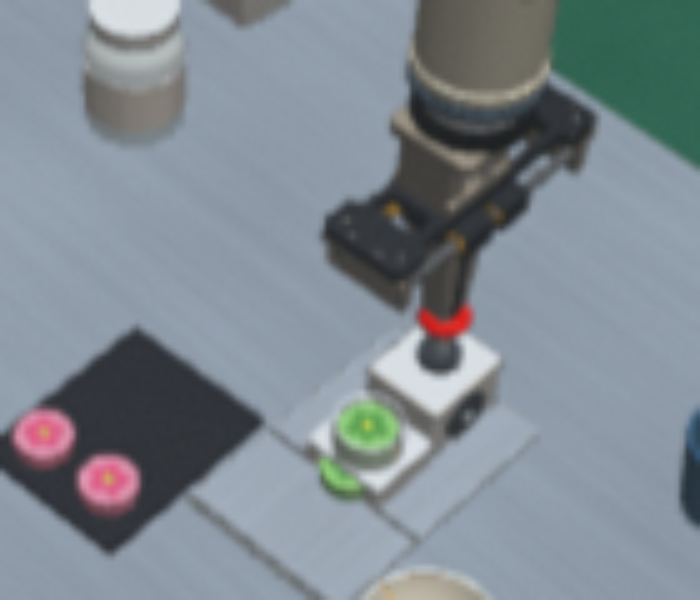

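Call:
send_rows(
  deltas=[
    [0,0,0,0.003,0,0,1],
    [0,0,0,0.003,0,0,1],
  ],
)

```text
clock: 5.18
ee_pos: [0.6464, -0.0904, 0.0822]
tool_rot: [-0.016, 0.707, 0.016, 0.707]
contact_force: [-2.7, 0.9, 8.3]
width: 0.0006
```

```bash
python3 look.py 3
```

```text
side green [298 211  12   8  72] [303.6528 214.5278] z25 [ 0.5965 -0.0794  0.025 ] z53 [ 0.5791 -0.0936  0.053 ]
side green [292 222  11   9  62] [296.1452 226.0968] z25 [ 0.5439 -0.0966  0.025 ] z53 [ 0.5276 -0.1104  0.053 ]
red [314 193  10   5  28] [318.4643 195.4286] [ 0.6292 -0.1041  0.118 ]
[ 0.6464 -0.0904  0.0819] 5.275 [-2.5714 -0.3578  5.9365] 0.0003095020826282018
```

View pics/s3.png

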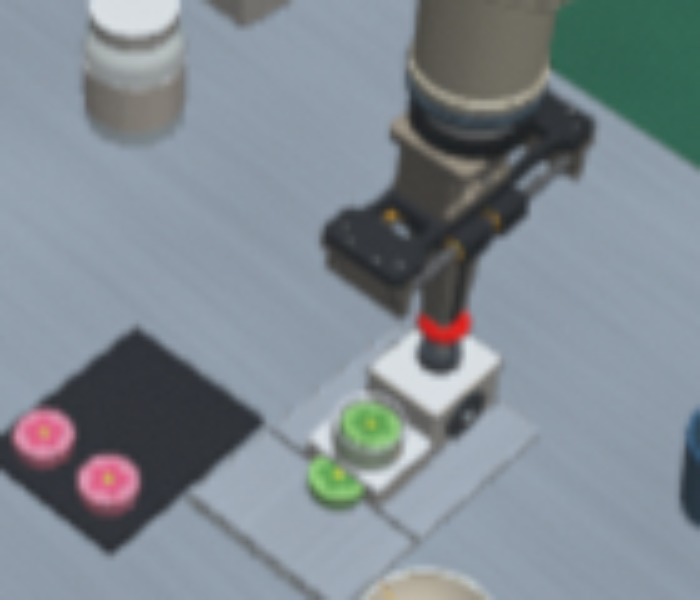

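View pics/t3.png

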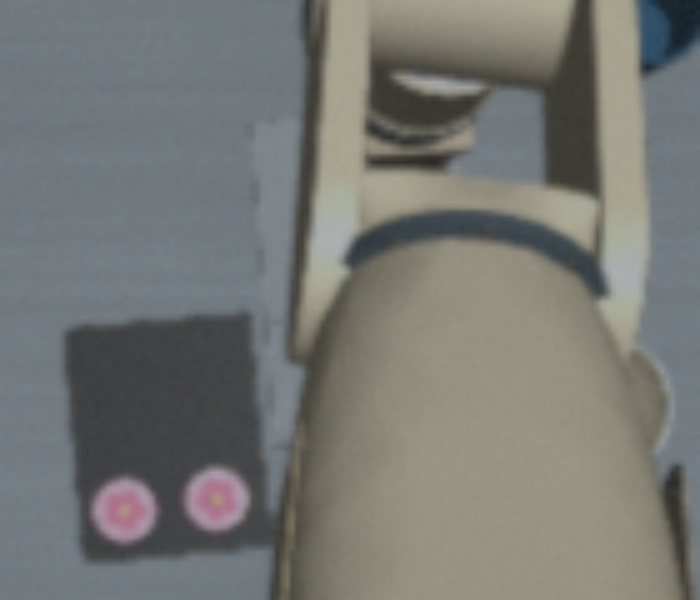

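Call:
send_rows(
  deltas=[
    [0,0,0,0.003,0,0,1],
    [0,0,0,0.003,0,0,1],
  ],
)

```text
clock: 5.52
ee_pos: [0.6464, -0.0904, 0.0763]
tool_rot: [-0.016, 0.707, 0.016, 0.707]
contact_force: [-3.9, 1.1, 9.8]
width: 0.0008
```

Call:
send_rows(
  deltas=[
    [0,0,0,0.002,0,0,1],
  ],
)

```text
clock: 5.65
ee_pos: [0.6464, -0.0904, 0.0743]
tool_rot: [-0.016, 0.707, 0.016, 0.707]
contact_force: [-4.5, 0.0, 10.5]
width: 0.0004
```

```bash
python3 look.py 4
```

```text
side green [298 212  11   7  60] [303.15   215.0167] z25 [ 0.5938 -0.0797  0.025 ] z53 [ 0.5764 -0.094   0.053 ]
side green [289 223  12  11  97] [294.2165 227.7629] z25 [ 0.5344 -0.0972  0.025 ] z53 [ 0.5184 -0.111   0.053 ]
red [314 195   9   5  30] [318.1    197.1667] [ 0.623  -0.1083  0.118 ]
[ 0.6464 -0.0904  0.0741] 5.75 [-2.186   1.0903  7.6209] 0.0006153376478872832
```

View pics/s4.png

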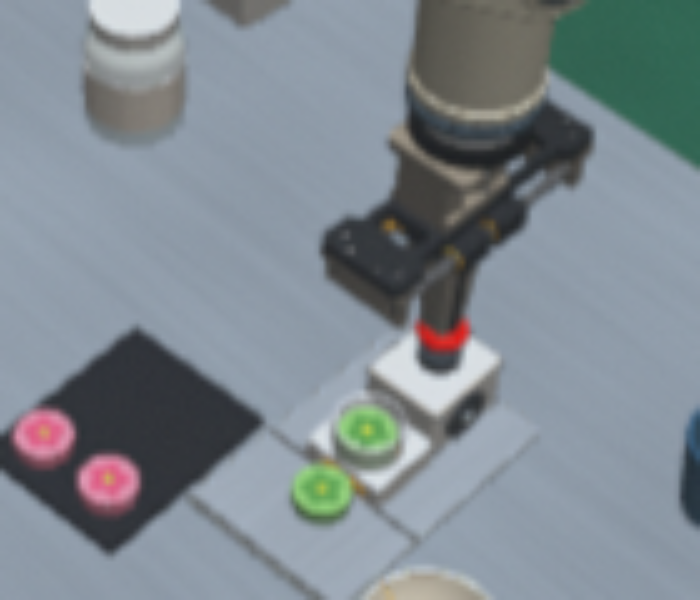

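Call:
send_rows(
  deltas=[
    [0,0,0,0.002,0,0,1],
    [0,0,0,0.002,0,0,1],
  ],
)

```text
clock: 6.0
ee_pos: [0.6465, -0.0904, 0.0704]
tool_rot: [-0.016, 0.707, 0.016, 0.707]
contact_force: [-4.1, 0.8, 10.9]
width: 0.0002
```

Call:
send_rows(
  deltas=[
    [0,0,0,0.002,0,0,1],
  ],
)

```text
clock: 6.12
ee_pos: [0.6465, -0.0904, 0.0685]
tool_rot: [-0.016, 0.707, 0.016, 0.707]
contact_force: [-4.0, 0.2, 10.6]
width: 0.0002
```

Call:
send_rows(
  deltas=[
    [0,0,0,0.002,0,0,1],
  ],
)

```text
clock: 6.25
ee_pos: [0.6465, -0.0904, 0.0665]
tool_rot: [-0.016, 0.707, 0.016, 0.707]
contact_force: [-4.5, 1.4, 11.3]
width: 0.0003
```

```bash
python3 look.py 5
```

```text
side green [298 212  11   7  61] [303.0984 214.9672] z25 [ 0.5938 -0.0795  0.025 ] z53 [ 0.5764 -0.0937  0.053 ]
side green [286 225  11  12  97] [290.9381 230.6804] z25 [ 0.5183 -0.0984  0.025 ] z53 [ 0.5026 -0.1122  0.053 ]
red [314 196   9   6  32] [318.1875 198.6875] [ 0.6186 -0.1128  0.118 ]
[ 0.6465 -0.0904  0.0663] 6.35 [-3.5427  0.1922  8.1835] 0.0004986648232691842
```

View pics/s5.png

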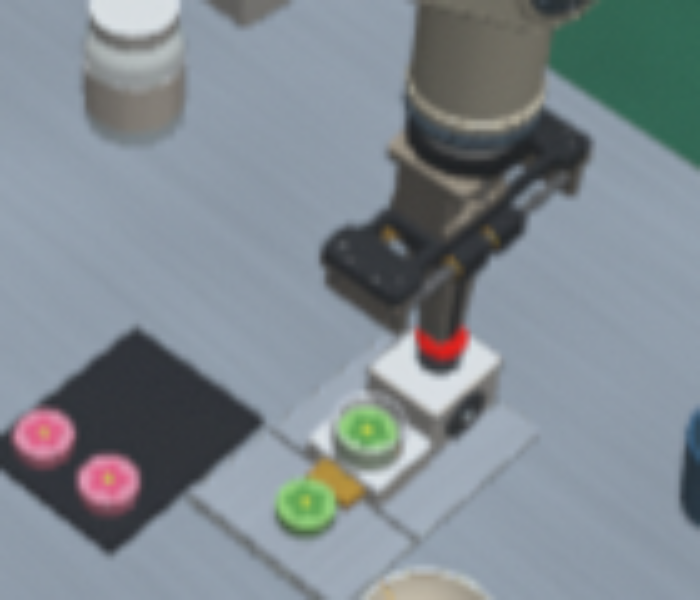

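Call:
send_rows(
  deltas=[
    [0,0,0,0.002,0,0,1],
    [0,0,0,0.0,0,0,1],
  ],
)

```text
clock: 6.6
ee_pos: [0.6465, -0.0904, 0.0661]
tool_rot: [-0.016, 0.707, 0.016, 0.707]
contact_force: [-9.3, 1.1, 25.8]
width: 0.0004
```

Call:
send_rows(
  deltas=[
    [0,0,0,-0.006,0,0,1],
    [0,0,0,-0.01,0,0,1],
    [0,0,0,-0.015,0,0,1],
    [0,0,0,-0.02,0,0,1],
    [0,0,0,-0.02,0,0,1],
  ],
)

```text
clock: 7.22
ee_pos: [0.6464, -0.0904, 0.1358]
tool_rot: [-0.016, 0.707, 0.016, 0.707]
contact_force: [0.5, 0.6, -0.4]
width: 0.0006
```

```bash
python3 look.py 6;python3 - <<'E'
from h import *
m=dict(np.load("side1.npz"))
for z in(.122,.148,.17):print(z,proj(m,(.645,-.09,z)))
E
```

```text
side green [299 214  10   5  41] [303.5854 215.878 ] z25 [ 0.5922 -0.0832  0.025 ] z53 [ 0.5749 -0.0974  0.053 ]
side green [285 227  12  10  95] [290.3579 231.2632] z25 [ 0.5152 -0.0988  0.025 ] z53 [ 0.4996 -0.1126  0.053 ]
red [315 187   9   8  59] [318.8644 190.4576] [ 0.6456 -0.0905  0.118 ]
[ 0.6481 -0.0906  0.1376] 7.325 [-0.5254 -0.0943  0.9415] 0.0004184455059266942
0.122 (np.float64(318.7412486485529), np.float64(189.6343620218761))
0.148 (np.float64(319.51571593380345), np.float64(184.1976584121245))
0.17 (np.float64(320.18674488735667), np.float64(179.48708431363238))
```

View pics/s6.png

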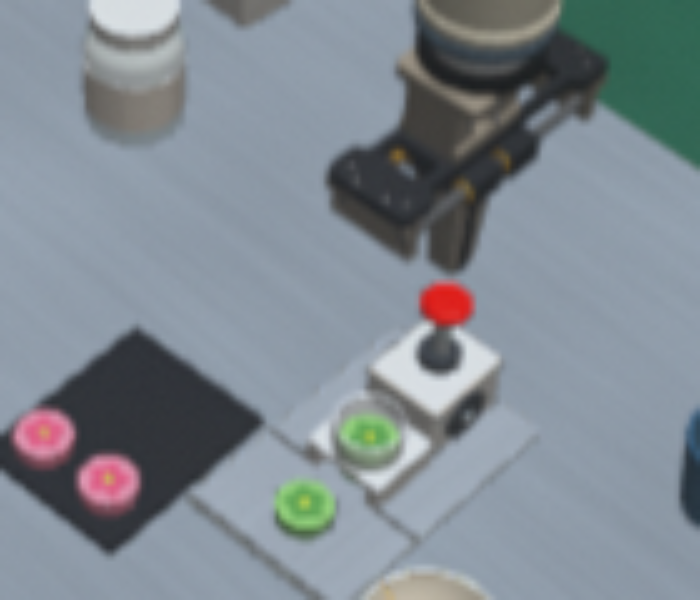

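```bash
cat > dep.py <<'E'
from cell import optics,readout
from h import *
np.set_printoptions(precision=4,suppress=True)
im,d=optics.camera("side");m=optics.camera_model("side");e=readout.read_state()['ee_pos'];print(e)
v,u=np.mgrid[0:384,0:512]
P=np.stack([(u-m['cx'])/m['fx']*d,(v-m['cy'])/m['fy']*d,d],-1)
W=(P-m['t'])@m['R']
k=(d>0)&(np.hypot(W[...,0]-e[0],W[...,1]-e[1])<.05)&(W[...,2]>e[2]-.01)&(W[...,2]<e[2]+.1)
for r in range(150,250):
    q=np.argwhere(k[r])[:,0]
    if len(q):print(r,q.min(),q.max(),W[r,q].mean(0),W[r,q].min(0),W[r,q].max(0))
E
python3 dep.py
```

```text
[ 0.6473 -0.0905  0.1361]
169 317 318 [ 0.6258 -0.0889  0.2299] [ 0.6238 -0.0893  0.2288] [ 0.6278 -0.0886  0.231 ]
170 317 327 [ 0.6417 -0.098   0.2213] [ 0.6259 -0.1025  0.2151] [ 0.6556 -0.0875  0.2304]
171 321 326 [ 0.6416 -0.1005  0.219 ] [ 0.6275 -0.1017  0.2096] [ 0.6535 -0.0981  0.2299]
172 319 327 [ 0.6424 -0.0986  0.2126] [ 0.6269 -0.1027  0.2004] [ 0.6609 -0.0942  0.2267]
173 318 326 [ 0.6404 -0.0969  0.2082] [ 0.6302 -0.1008  0.1962] [ 0.6588 -0.0891  0.2185]
174 317 326 [ 0.6388 -0.0967  0.2047] [ 0.628  -0.1023  0.1935] [ 0.6577 -0.0837  0.2144]
175 316 326 [ 0.6392 -0.0951  0.1986] [ 0.6308 -0.1011  0.1879] [ 0.6589 -0.0824  0.2092]
176 316 326 [ 0.6383 -0.0963  0.1957] [ 0.628  -0.1019  0.1837] [ 0.659  -0.0851  0.2063]
177 316 325 [ 0.6388 -0.0945  0.1895] [ 0.6275 -0.1012  0.177 ] [ 0.6587 -0.0793  0.203 ]
178 316 325 [ 0.6393 -0.0947  0.1847] [ 0.6308 -0.1     0.1748] [ 0.6572 -0.0829  0.1915]
179 316 325 [ 0.6399 -0.0948  0.1798] [ 0.631  -0.1025  0.1677] [ 0.6595 -0.0828  0.1917]
180 316 325 [ 0.6406 -0.0949  0.1748] [ 0.6298 -0.1005  0.159 ] [ 0.6629 -0.0853  0.1827]
181 316 324 [ 0.6382 -0.0953  0.1722] [ 0.6311 -0.1021  0.1598] [ 0.6568 -0.0819  0.1806]
182 317 323 [ 0.6372 -0.0965  0.1693] [ 0.6314 -0.101   0.1621] [ 0.6476 -0.0862  0.1755]
183 319 322 [ 0.6385 -0.0981  0.165 ] [ 0.6336 -0.0998  0.1619] [ 0.6442 -0.0951  0.1701]
184 320 321 [ 0.6347 -0.1015  0.166 ] [ 0.6311 -0.1022  0.1628] [ 0.6382 -0.1008  0.1692]
189 322 322 [ 0.651  -0.098   0.1272] [ 0.651  -0.098   0.1272] [ 0.651  -0.098   0.1272]
192 317 317 [ 0.6301 -0.0958  0.1268] [ 0.6301 -0.0958  0.1268] [ 0.6301 -0.0958  0.1268]
```

Call:
send_rows(
  deltas=[
    [0,0,0,0,-0.015,-0.04,0.65],
    [0,0,0,0,-0.016,-0.04,0.65],
    [0,0,0,0,-0.016,-0.04,0.65],
    [0,0,0,0,0,-0.012,0.65],
    [0,0,0,0,0,0,0.65],
  ],
)

```text
clock: 8.0
ee_pos: [0.5165, -0.1433, 0.1344]
tool_rot: [-0.016, 0.707, 0.016, 0.707]
contact_force: [0.3, -0.2, 0.7]
width: 0.016
```

Call:
send_rows(
  deltas=[
    [0,0,0,0.03,0,0,0.65],
    [0,0,0,0.03,0,0,0.65],
    [0,0,0,0.03,0,0,0.65],
    [0,0,0,0.015,0,0,0.65],
    [0,0,0,0,0,0,0.65],
  ],
)

```text
clock: 8.62
ee_pos: [0.5168, -0.143, 0.0286]
tool_rot: [-0.016, 0.707, 0.017, 0.706]
contact_force: [-0.3, -0.5, -0.2]
width: 0.0164
```

```bash
python3 look.py 7;python3 dep.py
```

```text
red [321 188   3   3   5] [322.2 188.8] [ 0.6588 -0.0929  0.118 ]
top green [295 170   8   8  42] [298.4524 173.5238] z25 [ 0.5822 -0.0956  0.025 ]
top green [296 190   8   8  43] [299.3488 193.3256] z25 [ 0.5193 -0.0968  0.025 ]
[ 0.5177 -0.1434  0.0301] 8.725 [ 0.163  -1.0654  0.2314] 0.015994730187929563
[ 0.5178 -0.1436  0.0304]
219 310 310 [ 0.539  -0.153   0.1204] [ 0.539  -0.153   0.1204] [ 0.539  -0.153   0.1204]
220 309 310 [ 0.5385 -0.152   0.1148] [ 0.538  -0.1535  0.1138] [ 0.539  -0.1504  0.1159]
221 309 309 [ 0.5342 -0.1539  0.1155] [ 0.5342 -0.1539  0.1155] [ 0.5342 -0.1539  0.1155]
222 309 309 [ 0.5373 -0.152   0.1059] [ 0.5373 -0.152   0.1059] [ 0.5373 -0.152   0.1059]
223 309 309 [ 0.536  -0.1535  0.1034] [ 0.536  -0.1535  0.1034] [ 0.536  -0.1535  0.1034]
224 309 309 [ 0.5386 -0.1519  0.0946] [ 0.5386 -0.1519  0.0946] [ 0.5386 -0.1519  0.0946]
225 307 308 [ 0.5308 -0.1528  0.0973] [ 0.5276 -0.1534  0.094 ] [ 0.5339 -0.1523  0.1007]
226 306 308 [ 0.5298 -0.1521  0.0924] [ 0.5258 -0.1529  0.0898] [ 0.5337 -0.1514  0.0952]
227 296 308 [ 0.5214 -0.1493  0.092 ] [ 0.489
[... 874 characters left out ...]
3 -0.1512  0.0631] [ 0.4946 -0.1553  0.0593] [ 0.503  -0.1463  0.0676]
238 298 301 [ 0.5014 -0.1511  0.0549] [ 0.4955 -0.1523  0.0502] [ 0.5074 -0.15    0.0597]
244 312 312 [ 0.5153 -0.1918  0.0523] [ 0.5153 -0.1918  0.0523] [ 0.5153 -0.1918  0.0523]
245 309 312 [ 0.5109 -0.1894  0.0485] [ 0.5074 -0.1931  0.0471] [ 0.5143 -0.1869  0.0493]
246 306 311 [ 0.5039 -0.1878  0.0482] [ 0.4973 -0.1915  0.042 ] [ 0.5133 -0.1836  0.0528]
247 307 310 [ 0.5025 -0.1891  0.0456] [ 0.4981 -0.1913  0.0424] [ 0.5081 -0.1874  0.0481]
248 309 310 [ 0.506  -0.1914  0.0392] [ 0.5045 -0.1922  0.0384] [ 0.5076 -0.1907  0.0399]
249 309 309 [ 0.5063 -0.1899  0.0317] [ 0.5063 -0.1899  0.0317] [ 0.5063 -0.1899  0.0317]
```

View pics/s7.png

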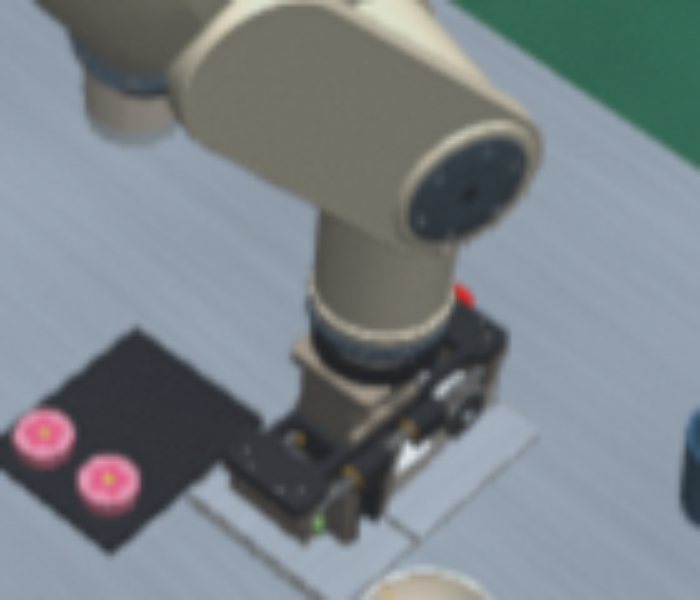

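Call:
send_rows(
  deltas=[
    [0,0,0,0.012,0,0,0.65],
    [0,0,0,0.01,0,0,0.65],
    [0,0,0,0.006,0,0,0.65],
    [0,0,0,0,0,0,0.65],
  ],
)

```text
clock: 9.28
ee_pos: [0.5162, -0.1433, 0.0008]
tool_rot: [-0.016, 0.707, 0.016, 0.706]
contact_force: [-0.1, 0.0, 0.2]
width: 0.0162
```

Call:
send_rows(
  deltas=[
    [0,0,0,0.004,0,0,0.65],
    [0,0,0,0.002,0,0,0.65],
    [0,0,0,0,0,0,0.65],
  ],
)

```text
clock: 9.65
ee_pos: [0.5167, -0.1434, -0.0046]
tool_rot: [-0.016, 0.707, 0.016, 0.707]
contact_force: [-0.6, 0.3, 0.3]
width: 0.0158
```

```bash
python3 dep.py|cut -c1-60|tail -12;python3 - <<'E'
from cell import optics,readout
import cv2
im,d=optics.camera("wrist");cv2.imwrite("pics/w8.png",im[...,::-1]);im,d=optics.camera("side");cv2.imwrite("pics/s8.png",cv2.resize(im[190:260,250:340],None,fx=8,fy=8)[...,::-1])
E
```

```text
238 296 313 [ 0.5254 -0.152   0.0333] [ 0.4906 -0.1618  0.00
239 294 313 [ 0.522  -0.1512  0.0302] [ 0.4909 -0.1596  0.00
240 293 314 [ 0.5231 -0.1507  0.0232] [ 0.49   -0.1622 -0.00
241 293 315 [ 0.5254 -0.1514  0.0162] [ 0.4919 -0.1695 -0.00
242 293 314 [ 0.5217 -0.1528  0.0158] [ 0.4913 -0.1674 -0.00
243 285 315 [ 0.5192 -0.1523  0.0121] [ 0.4767 -0.1721 -0.00
244 285 312 [ 0.5101 -0.151   0.0139] [ 0.4747 -0.1907 -0.00
245 285 311 [ 0.5034 -0.1504  0.0143] [ 0.4762 -0.1908 -0.00
246 286 311 [ 0.4969 -0.154   0.0189] [ 0.4776 -0.1928 -0.00
247 286 309 [ 0.4922 -0.1508  0.0144] [ 0.4755 -0.191  -0.00
248 286 309 [ 0.4896 -0.1524  0.0131] [ 0.4702 -0.1912 -0.00
249 287 302 [ 0.4848 -0.1493  0.0089] [ 0.4719 -0.1634 -0.00
```

View pics/w8.png

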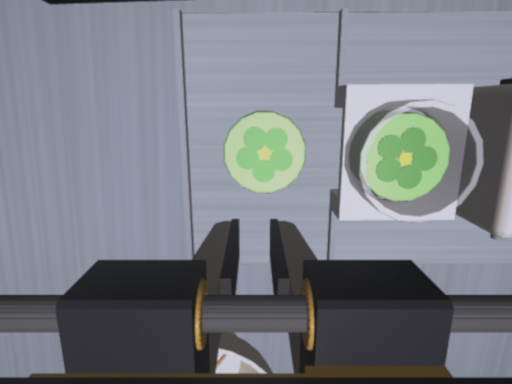

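View pics/s8.png

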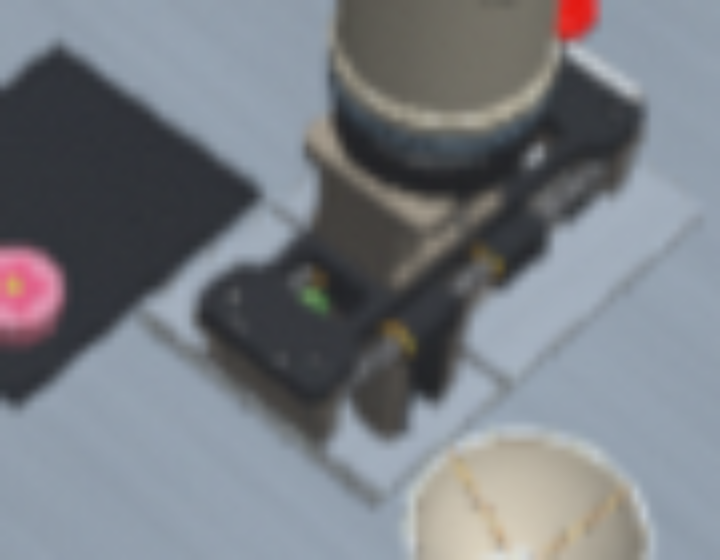

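Call:
send_rows(
  deltas=[
    [0,0,0,-0.001,0,0.002,0.65],
    [0,0,0,0,0.005,0.001,0.65],
    [0,0,0,0,0.005,0,0.65],
    [0,0,0,0,0.005,0,0.65],
    [0,0,0,0,0.005,0,0.65],
  ],
)

```text
clock: 10.42
ee_pos: [0.5187, -0.1228, -0.0035]
tool_rot: [-0.016, 0.707, 0.016, 0.707]
contact_force: [-0.3, -0.4, -0.5]
width: 0.0161
```

Call:
send_rows(
  deltas=[
    [0,0,0,0,0.006,0,0.65],
    [0,0,0,0,0.007,0,0.65],
    [0,0,0,0,0.007,0,0.65],
    [0,0,0,0,0.007,0,0.65],
    [0,0,0,0,0.003,0,0.65],
  ],
)

```text
clock: 11.05
ee_pos: [0.5173, -0.0928, -0.0035]
tool_rot: [-0.016, 0.707, 0.016, 0.707]
contact_force: [0.8, -0.7, 0.3]
width: 0.0162
```

Run:
```python
from cell import optics,readout
import cv2
im,d=optics.camera("wrist");cv2.imwrite("pics/w9.png",im[...,::-1])
```

```text
(no output)
```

View pics/w9.png

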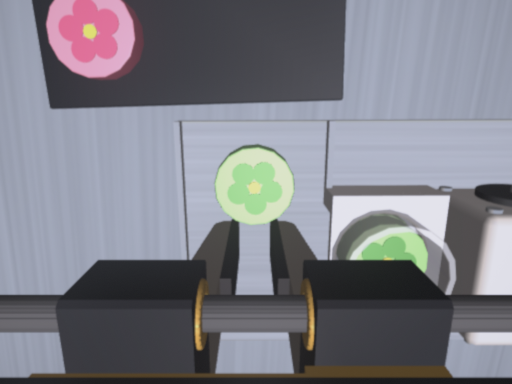

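Call:
send_rows(
  deltas=[
    [0,0,0,0,0.004,0,0.65],
    [0,0,0,0,0.007,0,0.65],
    [0,0,0,0,0.008,0,0.65],
    [0,0,0,0,0.008,0,0.65],
    [0,0,0,0,0.008,0,0.65],
  ],
)

```text
clock: 11.72
ee_pos: [0.5158, -0.0578, -0.0035]
tool_rot: [-0.016, 0.707, 0.016, 0.707]
contact_force: [-0.3, -0.4, 0.1]
width: 0.0162
```

Call:
send_rows(
  deltas=[
    [0,0,0,0,0.008,0,0.65],
    [0,0,0,0,0.008,0,0.65],
    [0,0,0,0,0.008,0,0.65],
    [0,0,0,0,0.008,0,0.65],
    [0,0,0,0,0.004,0,0.65],
  ],
)

```text
clock: 12.35
ee_pos: [0.5141, -0.0219, -0.0035]
tool_rot: [-0.016, 0.707, 0.016, 0.707]
contact_force: [0.3, -1.2, -0.7]
width: 0.0162
```

Run:
```python
from cell import optics,readout
import cv2
im,d=optics.camera("wrist");cv2.imwrite("pics/w10.png",im[...,::-1])
```

```text
(no output)
```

View pics/w10.png

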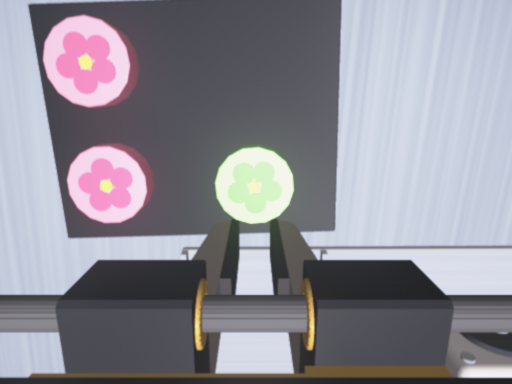

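Call:
send_rows(
  deltas=[
    [0,0,0,0,0.004,0,0.65],
    [0,0,0,0,0.006,0,0.65],
    [0,0,0,0,0.006,0,0.65],
    [0,0,0,0,0.004,0,0.65],
    [0,0,0,0,0.002,0,0.65],
  ],
)

```text
clock: 13.02
ee_pos: [0.5131, -0.0001, -0.0035]
tool_rot: [-0.016, 0.707, 0.016, 0.707]
contact_force: [-0.6, 0.3, 0.3]
width: 0.0163
```

Call:
send_rows(
  deltas=[
    [0,0,0,0,-0.006,0,0.65],
    [0,0,0,0,-0.008,0,0.65],
    [0,0,0,-0.03,0,0,0.65],
    [0,0,0,-0.04,0,0,0.65],
    [0,0,0,-0.04,0,0,0.65],
  ],
)

```text
clock: 13.65
ee_pos: [0.5135, -0.0152, 0.1075]
tool_rot: [-0.016, 0.707, 0.016, 0.707]
contact_force: [0.1, -0.1, -0.3]
width: 0.016
```

Call:
send_rows(
  deltas=[
    [0,0,0,-0.05,0,0,0.65],
    [0,0,0,-0.05,0,0,0.65],
    [0,0,0,0,0,0,0.65],
  ],
)

```text
clock: 14.02
ee_pos: [0.5163, -0.0152, 0.2104]
tool_rot: [-0.016, 0.704, 0.016, 0.71]
contact_force: [-0.1, -0.7, -0.9]
width: 0.0162
```

```bash
python3 look.py 11
python3 - <<'E'
from cell import optics,readout
from h import *
np.set_printoptions(precision=4,suppress=True)
im,d=optics.camera("wrist");cv2.imwrite("pics/w11.png",im[...,::-1])
im,d=optics.camera("side");m=optics.camera_model("side")
for s,c,k in blobs(im,(150,60,120),(175,255,255),10,(220,175,345,255)):print("pink",ray(m,*c,.023))
for s,c,k in blobs(im,(35,80,60),(80,255,255),10,(220,175,345,255)):print("green",ray(m,*c,.023),ray(m,*c,.039))
E
```

```text
side green [257 205  12  11 103] [262.3689 210.0583] z25 [0.5077 0.0268 0.025 ] z53 [0.4923 0.0102 0.053 ]
side green [299 213  10   6  42] [303.5714 215.8095] z25 [ 0.5924 -0.083   0.025 ] z53 [ 0.5751 -0.0972  0.053 ]
red [315 187   9   8  59] [318.8644 190.4576] [ 0.6456 -0.0905  0.118 ]
[ 0.5137 -0.015   0.2065] 14.125 [ 0.6525  0.3895 -1.6449] 0.016080502501967617
pink [0.4307 0.0597 0.023 ]
pink [0.437  0.0032 0.023 ]
green [0.5088 0.028  0.023 ] [0.5    0.0185 0.039 ]
green [ 0.5935 -0.0822  0.023 ] [ 0.5836 -0.0903  0.039 ]
```

View pics/w11.png

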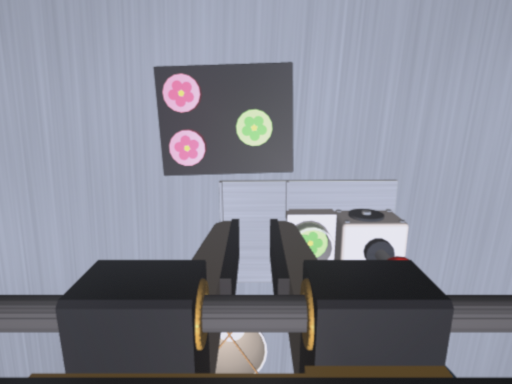

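View pics/s11.png

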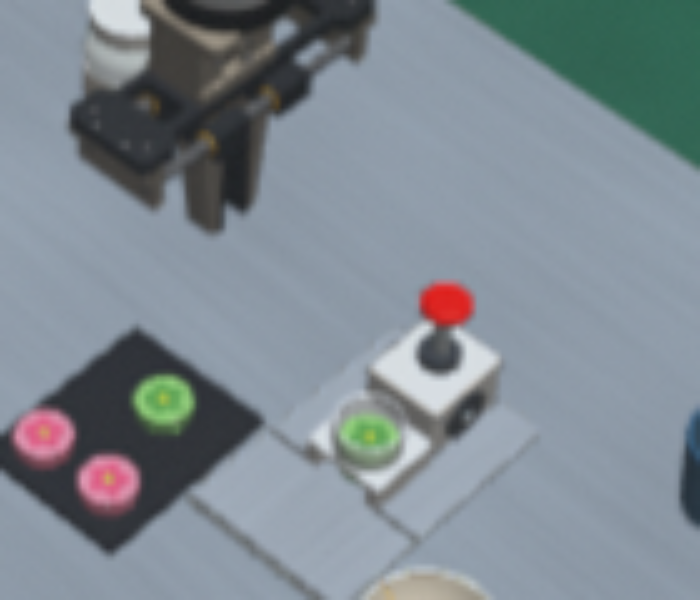

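The sweet lies wholly on the slate at (0.509, 0.028). The pink sweets have not moved (under 1 mm), the plunger is up, and the stack has dropped into place. I'm handing the job in.

```bash
python3 -c "
from cell import order;print(order.job_done())"
```

```text
the job is handed in; nothing more can be done
None
```

I pressed the plunger once, slowly, to its stop and let it spring back. One green sweet came out. I nudged it along the lane with slightly parted fingertips at about 60 mm/s, backed off, raised the arm clear and handed the job in at about 14 s.

**Last checks:**
- **Sweet:** it lies at about (0.509, 0.028) m. That is about 30 mm in x and −7 mm in y from the slate's centre, so it is wholly on the slate.
- **Plunger:** the knob is back at its starting image position.
- **Stack:** the remaining two sweets have dropped and look centred in the magazine.
- **Pink sweets:** both are within 1 mm of where they started.
- **Slate and other things:** the slate and the pick bowl look unmoved in the pictures. I did not re-measure those or the rest of the table.

**A disagreement:** the reported TCP height was about 22 mm below the real fingertips. The plunger's stop force came at a reading of 0.066 m instead of 0.089 m, and the side camera's depth showed the same gap. I allowed for it when setting the pushing height.

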